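# Refit the radio's volume knob and hold it home

### The arm

A 6-joint arm with a two-finger parallel gripper is mounted at the origin on the work surface. World frame = base frame: x ahead of the robot, y to its left, z up, the work surface at z = 0. Lengths are in mm, angles in rad, forces in N, time in s.
With the tool pointing down it reaches from about 325 to 775 mm from the base axis. Payload 5.5 kg.
Tool frame: the origin (TCP) lies at the very end of the fingers, on their centre line; the grasp point (between the pads) lies 19 mm behind it; x points along the fingers, y is the direction in which the jaws open and shut, and the axes are right-handed (so a half turn about x gives the same grasp; the last joint's range is limited). The gripper opens to 85 mm and grips with 20 to 120 N. Pads are 22 mm wide; open, the fingers measure 114 mm over their backs; the gripper's body (76 mm by 85 mm) begins 54 mm behind the grasp point. The pads swing forward as they close: fully open they stand 13 mm farther back than shut.
Start: joints at [1.152, 0.091, 1.231, -0, 1.82, -0.057], TCP at [212.38, 561.169, 206.975] pointing down, gripper open.
Joint ranges: [-2.87, 2.87], [-0.86, 2.18], [0.17, 2.46], [-1.51, 4.65], [0.06, 2.69], [-2.65, 2.65]. Speed limits (rad/s): [2.57, 2.57, 3.01, 3.14, 3.14, 3.14].

### API

Orientations are given as a 3x3 rotation matrix whose columns are the frame's x, y, z axes.
In Python, from bench import env gives the robot as it stands.
- The arm moves only by the shell command python3 -m creep 'ROWS'. ROWS is JSON, a list of rows, each a list of 5 numbers: the shift along the world's x, y, z in cm, then the turn about the world's z in rad, then the closure, from 0 (fully open) to 1 (shut). In form: [[dx, dy, dz, spin, grip], ...]. A call has 1 to 20 rows; each row is the pose to reach, as a shift and turn from the pose commanded when the call began; what a row does not reach only later rows make up. A row lasts 1/8 s, in which the tool goes at most 62.5 mm and 10.7 degrees, less where a joint would pass 70% of its speed; a pose out of reach is approached as far as the arm can. A call with a gripper value outside its range is refused whole. The fingers move at their own pace and stop on an object; the grip force is fixed at half the most. Time passes only in rows, so rows that repeat a pose let the fingers close. It gives the time, the measured TCP pose, the force and the opening at its end, in the units of the state.
- env.observe(): the state, without advancing time (a new reading comes with each control period).
- env.get_image(name): name is "scene" or "top" or "wrist"; returns a dict with "image" (384x512x3 uint8, red, green, blue), "depth" (384x512 float32, mm along the optical axis (not along the pixel's ray), 0 where there is no reading), "K" (3x3 intrinsics, pixels), "view" (4x4, takes a point from world to camera coordinates). Camera axes: x right, y up, looking along -z (the intrinsics and any distortion apply to the point x, -y, -z); pixel columns grow to the right and rows downward; lengths in mm; the calibration is good to about 2 mm. A picture is of the moment at which its call begins.
- env.finish_job(): hands the job in, once; it reports no verdict.
The state is a dict: "time_s": time; "q": joint angles; "joint_velocities": joint speeds; "tau": joint torques, N m; "eef_pos": TCP position; "orientation": TCP orientation; "wrist_force": force on the tool from outside, world axes, zero at the start; "torque": the same for the moment, N m; "grip_width": finger opening in mm.
Only numpy, scipy, OpenCV 4.12 (cv2) and the standard library are available. Lean on these libraries where they do the work, as an engineer would, in place of code of your own. Each camera call takes 0.05 s, during which the arm holds its last target. There are 200 camera calls.

### The job

The volume knob has come off the tabletop radio. First switch the radio off: push its green plunger all the way down to its stop and let it spring back up. Then pick up the black knob, turn it so that the flat in its bore matches the flat of the brass D-shaft, push it onto the shaft and press it fully home against its sprung collar; finish like that, with the fingers still pressing the knob fully down (do not let go). Leave the notes, the stapler and the mug where they are.

Things in the scene. Friction and masses are not known exactly. Their poses are not given: they have to be found in the camera images.
- radio: Tabletop radio, fixed to the desk: walnut box 150 mm (x) by 270 mm (y), flat top 65 mm above the desk, with a grey panel on the top. Origin: centre of its underside; z up. On its top the green plunger stands at y = +75 mm, x = 0, and the brass D-shaft at y = -70 mm, x = 0; nothing else stands up from the top.
- plunger_top (a point): Centre of the top of the radio's green plunger head, a disc 33 mm in diameter with its top 35 mm above the radio's top (100 mm above the desk) when up. It goes straight down 10 mm to its stop.
- plunger (a joint): How far the plunger is pressed, m: 0 up, 0.010 at its stop. A spring holds it up: about 2.5 N to start, 8 N at the stop; it comes back when released.
- shaft_tip (a point): Centre of the top of the upright brass D-shaft, 21 mm above the radio's top; on the axis of the round part, z up, x points out of the flat. Shaft 16 mm in diameter, flat along its whole length 2.5 mm from the axis, top edge chamfered. A white dial ring 66 mm wide at its foot turns with it, with a broad red mark on the flat's side. It can turn but is stiff (about 0.12 N m).
- collar (a joint): How far the sprung collar is pressed, m: 0 up, 0.006 at its stop. A black disc 27 mm wide round the shaft's foot, its top 11 mm above the radio's top when up, 5 mm at the stop. Spring: 3 N to start, 9 N at the stop; it rises when released. The fitted knob rests on it; fully home, with the collar at its stop, the knob's underside is 70 mm above the desk.
- knob: Loose black oblong knob, about 45 g, standing on the desk with its bore down: 26 mm wide (y; flat parallel sides to grip, x = -22 to +21 mm), 32 mm high, 53 mm long with a pointed nose at +x (to +31 mm), red line on top and nose. Origin: on the bore's axis at the underside; z up, x to the nose.
- knob_bore (a point): Centre of the mouth of the knob's blind bore, at its underside (same point and axes as the knob). The bore is D-shaped, 17.8 mm in diameter with its flat at +x, 3.4 mm from the axis, 18 mm deep, mouth chamfered: it goes onto the shaft only with the nose on the side of the shaft's flat (within about 10 degrees); otherwise it stops on the shaft's tip.
- notes: Block of yellow sticky notes, 76 x 76 x 30 mm, bystander. Origin: centre of its underside.
- stapler: Blue and black stapler, 125 mm long (x), 36 mm wide, 49 mm high, bystander. Origin: centre of its underside.
- mug: White mug, 80 mm in diameter, 85 mm high, handle to its +y, bystander. Origin: centre of its underside.
Mind the look-alikes: they are no part of the job. Of the things like the knob, leave any that is blue; of the rest the smaller one is meant.

How it is judged:
By the outcome, as a careful person would: the job done as asked, in the order asked, and still so for the second after the job is handed in, while the arm keeps its last pose, push and grip.
It also fails if it takes over 53 s, if anything falls off the work surface, if the arm or the gripper's body presses on something with over 40 N, if the wrist force passes 120 N, or if a joint passes its speed limit or range.

## Working session

There is one attempt and no reset: what is moved stays moved. The work goes in short steps, Python scripts to look and compute and a shell command to move; the robot and the scene stay as the last step left them, time stands still between calls to the robot, and variables do not carry over. Pictures are saved under pics/ and viewed, about 8 in all and at most 12, crops included, and the job is handed in when it is done.

```bash
mkdir -p pics
cat > h.py <<'E'
import numpy as np, cv2
from bench import env
def snap(cam,name=None):
    d=env.get_image(cam)
    if name: cv2.imwrite(f'pics/{name}.png',d['image'][:,:,::-1])
    K=np.array(d['K']);V=np.array(d['view']);z=d['depth'].astype(float)
    v,u=np.mgrid[:z.shape[0],:z.shape[1]]
    P=np.stack([(u-K[0,2])/K[0,0]*z,-(v-K[1,2])/K[1,1]*z,-z],-1)
    W=(P-V[:3,3])@V[:3,:3]
    W[z==0]=np.nan
    return d['image'],W
E
python3 - <<'E'
from h import *
a,W=snap('top','top1');b,W2=snap('scene','scene1')
np.savez('top.npz',i=a,W=W)
cv2.imwrite('pics/both.png',cv2.resize(np.hstack([a,b])[:,:,::-1],(800,300)))
print({k:np.round(v,3) for k,v in env.observe().items()})
E
```

```text
{'time_s': np.float64(0.1), 'q': array([ 1.152,  0.092,  1.232, -0.   ,  1.82 , -0.057]), 'joint_velocities': array([ 0.001, -0.   , -0.004, -0.001,  0.001, -0.001]), 'tau': array([ 3.0000e-03, -4.6021e+01, -4.1922e+01, -0.0000e+00,  1.1000e-02,
       -0.0000e+00]), 'eef_pos': array([212.253, 560.889, 205.939]), 'orientation': array([[-0.001,  0.354,  0.935],
       [-0.002,  0.935, -0.354],
       [-1.   , -0.002, -0.   ]]), 'wrist_force': array([-0.461, -0.444, -0.423]), 'torque': array([-0.071,  0.003, -0.007]), 'grip_width': np.float64(85.314)}
```

View pics/top1.png

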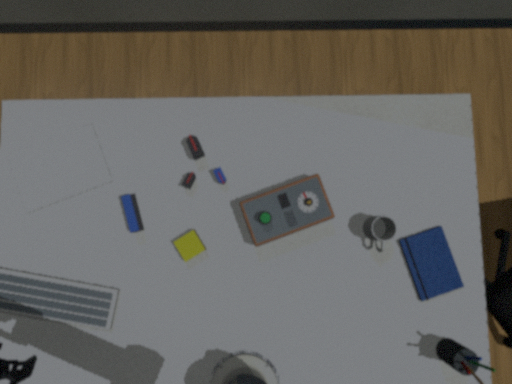

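View pics/scene1.png

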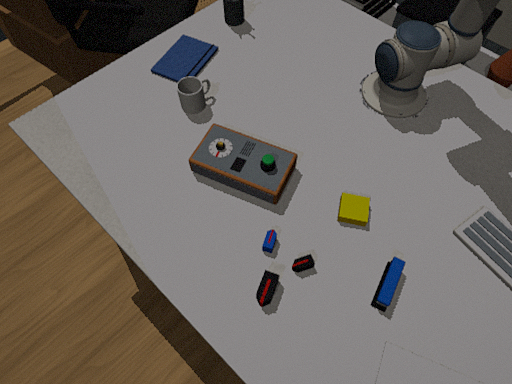

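The top view shows the radio with its plunger at about (265,217) and shaft at (308,202). The small black knob is at (188,180), with a larger black decoy at (194,147) and a blue one at (219,175). Next I'll measure the positions.

```bash
cat > m.py <<'E'
from h import *
f=np.load('top.npz');I=f['i'];W=f['W']
hsv=cv2.cvtColor(I,cv2.COLOR_RGB2HSV)
def rep(n,m,box):
    x0,y0,x1,y1=box;mm=np.zeros(m.shape,bool);mm[y0:y1,x0:x1]=m[y0:y1,x0:x1];P=W[mm];P=P[~np.isnan(P[:,0])]
    c,(w,h),a=cv2.minAreaRect(P[:,:2].astype(np.float32)); print(n,len(P),'mean',P.mean(0).round(1),'rect',np.round(c,1),round(w),round(h),round(a,1),'zmax',P[:,2].max().round(1)); return P
H,S,V=hsv[...,0].astype(int),hsv[...,1],hsv[...,2]
Z=W[...,2]
red=((H<10)|(H>170))&(S>100)&(V>60)
rep('green',(H>40)&(H<85)&(S>100),(250,205,280,230))
rep('radio',(Z>50)&(Z<75),(230,165,345,250))
rep('knob',Z>12,(178,168,200,192))
rep('knobred',red,(178,168,200,192))
rep('big',Z>12,(182,132,208,163))
rep('bigred',red,(182,132,208,163))
rep('blue',Z>12,(208,163,232,188))
rep('shaft',Z>75,(296,190,320,214))
rep('dial red',red,(299,192,318,212))
rep('dial',(V>120)&(S<60)&(Z>55),(292,186,324,218))
rep('notes',Z>15,(168,225,212,265))
E
python3 m.py
python3 - <<'E'
import cv2
i=cv2.imread('pics/top1.png')
cv2.imwrite('pics/c1.png',cv2.resize(i[130:250,170:340],None,fx=4.5,fy=4.5,interpolation=cv2.INTER_CUBIC))
E
```

```text
green 89 mean [539.8 -73.3  98.3] rect [539.6 -72.8] 30 30 39.3 zmax 104.4
radio 3901 mean [ 563.1 -145.    64.6] rect [ 563.4 -144.8] 152 270 19.1 zmax 74.9
knob 140 mean [667.2 167.7  30. ] rect [669.5 168.1] 27 53 62.9 zmax 36.3
knobred 17 mean [674.  166.5  31.6] rect [673.5 167. ] 6 29 67.7 zmax 35.3
big 264 mean [772.8 145.8  42.4] rect [778.2 148.4] 75 36 23.0 zmax 51.9
bigred 45 mean [783.9 150.7  44.9] rect [785.8 151.3] 51 10 20.4 zmax 51.9
blue 128 mean [679.9  67.4  31.2] rect [678.7  66.9] 53 25 25.5 zmax 35.8
shaft 42 mean [ 585.7 -210.    79.8] rect [ 585.6 -210. ] 23 24 15.2 zmax 87.4
dial red 1 mean [ 611.2 -200.5   64.6] rect [ 611.2 -200.5] 0 0 0.0 zmax 64.6
dial 117 mean [ 583.5 -212.1   66.1] rect [ 584.2 -212.2] 50 56 25.3 zmax 71.7
notes 584 mean [455.7 167.5  29.1] rect [455.5 167.9] 76 76 30.3 zmax 34.8
```

View pics/c1.png

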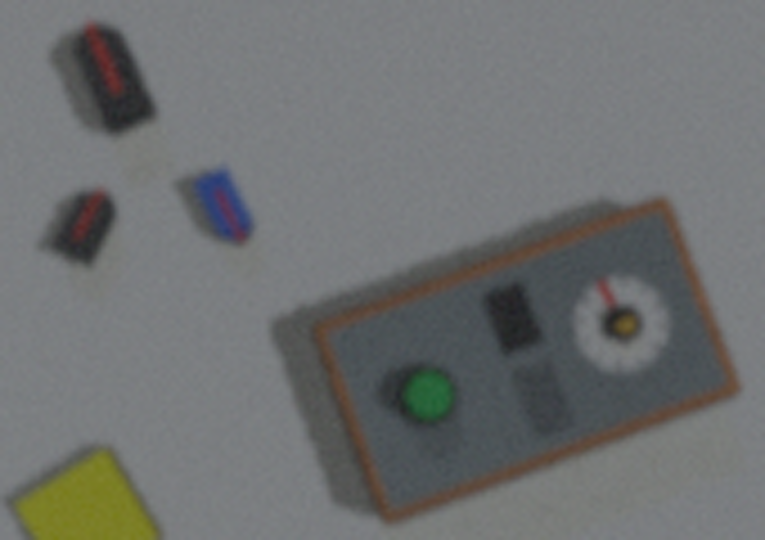

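Everything checks out against the given sizes: the plunger is at (539,-74,99) and the shaft at (586,-211). The knob's bore is near (665.5,170), nose at about -27°, and the dial's red mark is at about +23°. I'll start with the plunger.

```bash
python3 -m creep '[[32.7,-63.5,0,0,1],[32.7,-63.5,0,0,1],[32.7,-63.5,0,0,1],[32.7,-63.5,0,0,1],[32.7,-63.5,0,0,1],[32.7,-63.5,0,0,1],[32.7,-63.5,0,0,1],[32.7,-63.5,0,0,1],[32.7,-63.5,0,0,1],[32.7,-63.5,0,0,1],[32.7,-63.5,0,0,1],[32.7,-63.5,0,0,1],[32.7,-63.5,0,0,1],[32.7,-63.5,0,0,1],[32.7,-63.5,-5,0,1],[32.7,-63.5,-9,0,1],[32.7,-63.5,-9,0,1],[32.7,-63.5,-9,0,1]]'
python3 - <<'E'
from h import *
snap('wrist','w1'); print(env.observe()['q'])
E
```

```text
time_s: 2.35
eef_pos: [540.0, -73.2, 119.2]
orientation: [[0.003, 0.353, 0.936], [-0.0, 0.936, -0.353], [-1.0, 0.001, 0.003]]
wrist_force: [-0.8, 0.1, 0.8]
grip_width: -0.3
[-1.97449444e-01 -5.97555308e-02  1.53681288e+00  2.13266348e-05
  1.66040108e+00 -1.40743095e+00]
```

View pics/w1.png

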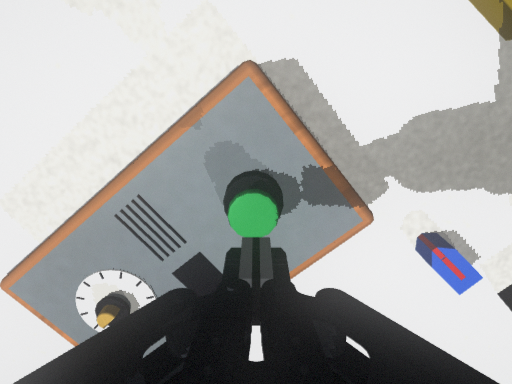

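The shut fingertips sit over the green head at (255,212) in the wrist view, so I'm pressing now.

```bash
python3 -m creep '[[0,0,-1,0,1],[0,0,-1.7,0,1],[0,0,-2.1,0,1],[0,0,-2.5,0,1],[0,0,-2.8,0,1],[0,0,-3.0,0,1],[0,0,-3.0,0,1],[0,0,-3.0,0,1],[0,0,-3.0,0,1]]'
```

```text
time_s: 3.52
eef_pos: [539.5, -73.8, 87.2]
orientation: [[0.0, 0.354, 0.935], [-0.0, 0.935, -0.354], [-1.0, 0.0, 0.0]]
wrist_force: [-0.3, 0.9, -0.5]
grip_width: -0.2
```

The height reads 87 mm but there's no force, which doesn't fit. I'll look before doing anything else.

Run:
```python
from h import *
a,_=snap('wrist');b,_=snap('scene')
o=env.observe();print(o['wrist_force'],o['eef_pos'],o['tau'])
c=cv2.resize(b[110:210,180:310],(499,384),interpolation=cv2.INTER_CUBIC)
cv2.imwrite('pics/w2.png',cv2.resize(np.hstack([a,c])[:,:,::-1],(800,304)))
```

```text
[0.81617908 0.9865619  0.19318536] [539.44694269 -73.82454212  87.11051093] [-1.10454319e-03 -3.93798602e+01 -4.15473354e+01 -4.95365239e-04
 -6.22007774e-04  6.63517949e-05]
```

View pics/w2.png

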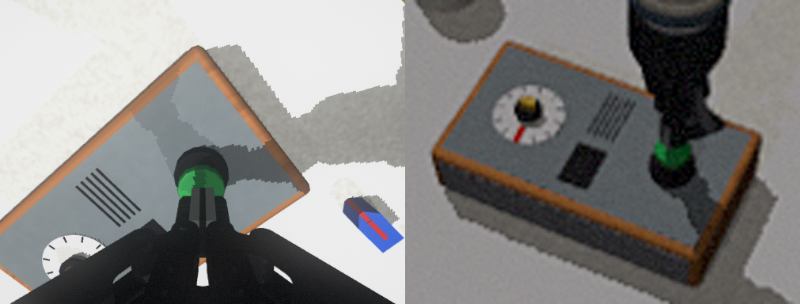

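The fingers haven't loaded the plunger yet, so their tips must be higher than the TCP suggests. I'll go down in small steps and watch the force.

```bash
python3 - <<'E'
from h import *
i,W=snap('wrist')
g=(i[...,1]>100)&(i[...,0]<60)&(i[...,2]<120)
P=W[g];print('green',len(P),np.nanpercentile(P,[5,50,95],axis=0).round(1))
print('finger col',[(v,W[v,256].round(0)) for v in range(225,300,12)])
E
python3 -m creep '[[0,0,-0.2,0,1],[0,0,-0.4,0,1],[0,0,-0.4,0,1],[0,0,-0.4,0,1]]'
```

```text
green 394 [[523.8 -84.4  98.4]
 [535.3 -64.4 100.1]
 [543.4 -60.2 101.1]]
finger col [(225, array([529., -70., 101.])), (237, array([529., -70., 114.])), (249, array([529., -70., 127.])), (261, array([529., -70., 137.])), (273, array([529., -70., 145.])), (285, array([531., -70., 150.])), (297, array([537., -73., 149.]))]
time_s: 4.18
eef_pos: [539.3, -73.8, 82.9]
orientation: [[-0.0, 0.354, 0.935], [0.0, 0.935, -0.354], [-1.0, -0.0, -0.0]]
wrist_force: [-0.1, 0.7, -0.3]
grip_width: 0.1
```

```bash
python3 - <<'E'
from h import *
i,W=snap('wrist')
g=(i[...,1]>100)&(i[...,0]<60)&(i[...,2]<120)
P=W[g];print('green',len(P),np.nanpercentile(P,[5,50,95],axis=0).round(1))
print('finger col',[(v,W[v,256].round(0),i[v,256]) for v in range(205,260,5)])
print(env.get_image('wrist')['view'])
E
python3 -m creep '[[0,0,-0.2,0,1],[0,0,-0.3,0,1],[0,0,-0.3,0,1]]'
```

```text
green 299 [[524.3 -85.9  98.3]
 [534.8 -63.6 100.1]
 [541.9 -59.9 101. ]]
finger col [(205, array([525., -68.,  79.]), array([33, 38, 40], dtype=uint8)), (210, array([528., -69.,  79.]), array([34, 37, 38], dtype=uint8)), (215, array([523., -67.,  98.]), array([33, 65, 43], dtype=uint8)), (220, array([525., -68.,  99.]), array([40, 86, 54], dtype=uint8)), (225, array([527., -69., 101.]), array([39, 80, 49], dtype=uint8)), (230, array([530., -70., 100.]), array([38, 80, 50], dtype=uint8)), (235, array([533., -71., 100.]), array([35, 79, 47], dtype=uint8)), (240, array([528., -70., 114.]), array([27, 33, 31], dtype=uint8)), (245, array([529., -70., 119.]), array([35, 36, 34], dtype=uint8)), (250, array([528., -70., 124.]), array([30, 35, 33], dtype=uint8)), (255, array([528., -70., 128.]), array([28, 31, 33], dtype=uint8))]
[[ 3.54218838e-01  9.35162544e-01  1.76256246e-04 -1.22003237e+02]
 [-8.86555616e-01  3.35867572e-01 -3.18138513e-01  5.04035278e+02]
 [-2.97570420e-01  1.12534393e-01  9.48044227e-01 -9.46813793e+01]
 [ 0.00000000e+00  0.00000000e+00  0.00000000e+00  1.00000000e+00]]
time_s: 4.65
eef_pos: [539.3, -73.8, 79.8]
orientation: [[-0.0, 0.354, 0.935], [0.0, 0.935, -0.354], [-1.0, -0.0, -0.0]]
wrist_force: [-0.2, 0.6, -0.5]
grip_width: -0.0
```

The visible fingertips are about 25 mm above the reported TCP, and the plunger is still up at 100 mm. I'll keep going down until I feel contact.

```bash
for k in 1; do python3 -m creep '[[0,0,-0.2,0,1],[0,0,-0.4,0,1],[0,0,-0.4,0,1]]'; done
python3 - <<'E'
from h import *
i,W=snap('wrist','w3')
g=(i[...,1]>70)&(i[...,0]<60)&(i[...,2]<120)
P=W[g];print('green',len(P),np.nanpercentile(P,[5,50,95],axis=0).round(1))
d=env.get_image('wrist');V=d['view'];K=d['K'];o=env.observe()
for dz in (0,10,20,30):
    p=V[:3,:3]@(o['eef_pos']+[0,0,dz])+V[:3,3]; print(dz,K[0,0]*p[0]/-p[2]+K[0,2],K[1,1]*p[1]/p[2]+K[1,2],-p[2])
print([(v,round(float(d['depth'][v,256]),1)) for v in range(215,262,4)], o['wrist_force'])
cv2.imwrite('pics/c3.png',cv2.resize(i[150:310,160:350,::-1],None,fx=3.5,fy=3.5))
E
```

```text
time_s: 5.03
eef_pos: [539.4, -73.8, 75.9]
orientation: [[-0.0, 0.354, 0.935], [-0.0, 0.935, -0.354], [-1.0, -0.0, -0.0]]
wrist_force: [0.4, -0.6, -0.3]
grip_width: -0.1
green 896 [[522.7 -83.7  97.7]
 [527.9 -70.3 100. ]
 [538.6 -59.7 101.1]]
0 255.70981726545028 232.80505513980293 184.7885776832681
10 255.7179471693583 241.09393017645124 175.30779524012073
20 255.72700669081092 250.33060038344507 165.82701279697335
30 255.73716494488716 260.6874876949182 156.34623035382594
[(215, 178.0), (219, 160.1), (223, 157.5), (227, 157.0), (231, 156.7), (235, 158.3), (239, 153.3), (243, 148.0), (247, 143.6), (251, 141.8), (255, 137.4), (259, 135.2)] [ 0.41231276 -0.1996396   0.13783113]
```

View pics/c3.png

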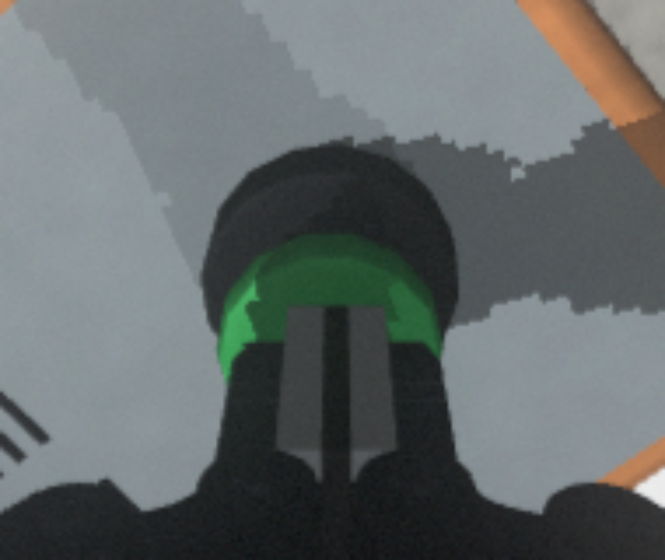

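The grey pads are centred over the green head, and their tips at z of about 103 are just short of it. The real tip is therefore about 27 mm above the reported TCP. I'll continue down to contact and the stop.

```bash
python3 -m creep '[[0,0,-0.2,0,1],[0,0,-0.4,0,1],[0,0,-0.6,0,1],[0,0,-0.6,0,1],[0,0,-0.6,0,1]]'
```

```text
time_s: 5.75
eef_pos: [539.5, -73.9, 70.4]
orientation: [[0.0, 0.354, 0.935], [-0.0, 0.935, -0.354], [-1.0, 0.0, 0.0]]
wrist_force: [-2.3, 0.2, 4.8]
grip_width: 0.2
```

```bash
python3 -m creep '[[0,0,-0.3,0,1],[0,0,-0.5,0,1],[0,0,-0.7,0,1],[0,0,-0.8,0,1],[0,0,-0.8,0,1],[0,0,-0.8,0,1]]'
python3 - <<'E'
from h import *
i,W=snap('wrist')
g=(i[...,1]>70)&(i[...,0]<60)&(i[...,2]<120)
P=W[g];print('green',len(P),np.nanpercentile(P,[5,50,95],axis=0).round(1))
E
```

```text
time_s: 6.5
eef_pos: [539.8, -73.9, 65.6]
orientation: [[0.002, 0.354, 0.935], [-0.001, 0.935, -0.354], [-1.0, 0.0, 0.002]]
wrist_force: [-8.8, 1.8, 18.2]
grip_width: 0.3
green 941 [[522.7 -84.1  87.5]
 [528.1 -70.4  89.8]
 [538.6 -59.8  90.9]]
```

The plunger head is at 89.8 mm with 18 N on it, so it's on its stop. I'll release it, rise, and look at both the dial and the plunger.

```bash
python3 -m creep '[[0,0,1,0,1],[0,0,3,0,1],[0,0,6,0,1],[0,0,12,0,1],[0,0,12,0,1],[0,-8,14,0,0.3],[1,-13,14,0,0],[1,-13,14,0,0],[1,-13,14,0,0],[1,-13,14,0,0]]'
python3 - <<'E'
from h import *
a,W=snap('wrist','w4')
np.savez('w4.npz',i=a,W=W)
i=a.astype(int)
g=(i[...,1]>100)&(i[...,0]<60)&(i[...,2]<130)
P=W[g];print('green',len(P),np.nanpercentile(P,[5,50,95],axis=0).round(1))
hsv=cv2.cvtColor(a,cv2.COLOR_RGB2HSV);H,S,V=[hsv[...,k].astype(int) for k in range(3)]
d=np.hypot(W[...,0]-586,W[...,1]+211)
wh=(V>150)&(S<40)&(d<45)&(abs(W[...,2]-66)<6)
P=W[wh];print('dial',len(P),cv2.minEnclosingCircle(P[:,:2].astype(np.float32)),P.mean(0))
r=((H<8)|(H>172))&(S>120)&(d<45);P=W[r];print('red',len(P),np.nanmedian(P,0))
s=(W[...,2]>82)&(W[...,2]<90)&(d<20);P=W[s];print('shaft',len(P),P.mean(0),cv2.minAreaRect(P[:,:2].astype(np.float32)))
c=(W[...,2]>72)&(W[...,2]<79)&(d<20);P=W[c];print('collar',len(P),P.mean(0),cv2.minEnclosingCircle(P[:,:2].astype(np.float32)))
E
```

```text
time_s: 7.8
eef_pos: [549.4, -202.5, 201.7]
orientation: [[-0.0, 0.353, 0.936], [0.001, 0.936, -0.353], [-1.0, 0.001, -0.001]]
wrist_force: [-0.4, 0.6, 0.2]
grip_width: 85.6
green 703 [[525.1 -87.2  98.8]
 [538.5 -74.9 100.2]
 [549.2 -61.9 101.3]]
dial 2333 ((585.67529296875, -211.72618103027344), 33.917179107666016) [ 582.50542929 -211.93501271   66.76962243]
red 93 [ 606.50860832 -200.89948124   67.3787721 ]
shaft 163 [ 582.47543313 -211.76401626   85.75267505] ((582.2554931640625, -212.45010375976562), (10.582271575927734, 15.468900680541992), 27.407167434692383)
collar 377 [ 583.73017316 -210.26631538   76.21263712] ((584.8941040039062, -211.3448486328125), 13.505799293518066)
```

View pics/w4.png

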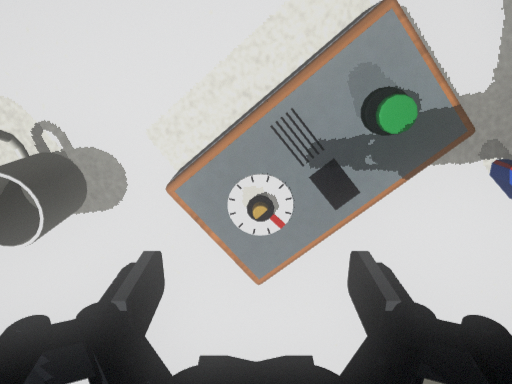

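The plunger is back up at 100.2 mm. In this view the dial's red mark at (278,222) gives a flat yaw of 27.4°, the shaft tip's rectangle agrees at 27.4°, and the shaft axis is at about (585,-211.4). Next I'll move over the small knob.

```bash
python3 -m creep '[[11.6,37.4,0,-0.11,0],[11.6,37.4,0,-0.11,0],[11.6,37.4,0,-0.11,0],[11.6,37.4,0,-0.11,0],[11.6,37.4,0,-0.11,0],[11.6,37.4,0,-0.11,0],[11.6,37.4,0,-0.11,0],[11.6,37.4,-6,-0.11,0],[11.6,37.4,-9,-0.11,0],[11.6,37.4,-9,-0.11,0],[11.6,37.4,-9,-0.11,0]]'
cat > k.py <<'E'
from h import *
a,W=snap('wrist','w5')
o=env.observe();print(o['eef_pos'].round(1),np.degrees(np.arctan2(o['orientation'][1][1],o['orientation'][0][1])))
d=np.hypot(W[...,0]-668,W[...,1]-168)
hsv=cv2.cvtColor(a,cv2.COLOR_RGB2HSV);H,S,V=[hsv[...,k].astype(int) for k in range(3)]
m=(W[...,2]>26)&(W[...,2]<36)&(d<42);P=W[m];print('knob top',len(P),P.mean(0).round(1),cv2.minAreaRect(P[:,:2].astype(np.float32)))
r=m&((H<8)|(H>172))&(S>120);P=W[r];print('red',len(P),P.mean(0).round(1),cv2.minAreaRect(P[:,:2].astype(np.float32)))
E
python3 k.py
```

```text
time_s: 9.22
eef_pos: [665.9, 170.3, 114.4]
orientation: [[0.003, 0.454, 0.891], [0.0, 0.891, -0.454], [-1.0, 0.002, 0.002]]
wrist_force: [-0.2, 0.7, 0.3]
grip_width: 85.5
[666.4 170.3 115.2] 62.96706683199362
knob top 1860 [665.  169.5  32.1] ((668.3685913085938, 167.73110961914062), (25.810094833374023, 53.91851043701172), 63.612728118896484)
red 248 [672.9 165.7  32.4] ((674.16552734375, 165.1043701171875), (4.2443742752075195, 38.89730453491211), 62.69789505004883)
```

View pics/w5.png

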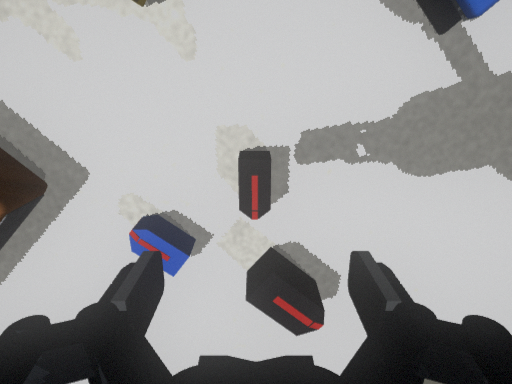

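The knob is at (255,185) in the wrist view with its nose toward the bottom. It measures 26 × 54 mm, bore at (664.4,169.7), nose at -26.7°. I'll go lower and measure how high the open fingertips really are.

```bash
python3 -m creep '[[-0.1,0,-5,0,0],[-0.1,0,-9,0,0],[-0.1,0,-9.2,0,0],[-0.1,0,-9.2,0,0]]'
cat > t.py <<'E'
from h import *
i,W=snap('wrist')
o=env.observe();print(o['eef_pos'].round(1),o['wrist_force'].round(1))
for c in (140,150,158,354,362,372):
    z=W[225:300,c,2]; d=np.diff(z); print(c,[(225+k,round(float(z[k]),0)) for k in range(0,45,4)])
E
python3 t.py
```

```text
time_s: 9.78
eef_pos: [665.9, 170.4, 23.2]
orientation: [[0.004, 0.455, 0.891], [0.001, 0.891, -0.455], [-1.0, 0.002, 0.003]]
wrist_force: [0.1, -0.0, 1.5]
grip_width: 85.1
[666.3 170.5  23.9] [-0.9 -0.5  0.3]
140 [(225, 1.0), (229, 1.0), (233, 1.0), (237, 0.0), (241, 0.0), (245, 1.0), (249, 0.0), (253, -0.0), (257, 69.0), (261, 73.0), (265, 75.0), (269, 79.0)]
150 [(225, -0.0), (229, -1.0), (233, 1.0), (237, 0.0), (241, -0.0), (245, 1.0), (249, -0.0), (253, 67.0), (257, 70.0), (261, 73.0), (265, 75.0), (269, 76.0)]
158 [(225, 2.0), (229, -0.0), (233, 1.0), (237, 0.0), (241, 0.0), (245, -1.0), (249, 0.0), (253, 64.0), (257, 65.0), (261, 66.0), (265, 67.0), (269, 67.0)]
354 [(225, 0.0), (229, 1.0), (233, 1.0), (237, 2.0), (241, -1.0), (245, 1.0), (249, -1.0), (253, 66.0), (257, 66.0), (261, 67.0), (265, 68.0), (269, 68.0)]
362 [(225, 1.0), (229, 0.0), (233, 1.0), (237, -0.0), (241, 1.0), (245, 1.0), (249, 1.0), (253, 65.0), (257, 70.0), (261, 73.0), (265, 76.0), (269, 78.0)]
372 [(225, -1.0), (229, -0.0), (233, 1.0), (237, 1.0), (241, -1.0), (245, 0.0), (249, 2.0), (253, 0.0), (257, 71.0), (261, 73.0), (265, 75.0), (269, 79.0)]
```

The open tips are about 38 mm above the reported TCP, and about 24 mm when shut. To have the closed tips about 6 mm above the desk I'll command TCP z = -19. I'll go down and close.

```bash
python3 -m creep '[[0,0,-2,0,0],[0,0,-3,0,0],[0,0,-3.9,0,0],[0,0,-3.9,0,0],[0,0,-3.9,0,0.5],[0,0,-3.9,0,1],[0,0,-3.9,0,1],[0,0,-3.9,0,1],[0,0,-3.9,0,1],[0,0,-3.9,0,1],[0,0,-3.9,0,1]]'
python3 - <<'E'
from h import *
a,W=snap('wrist');b,W2=snap('scene')
c=cv2.resize(b[200:320,240:400],(512,384),interpolation=cv2.INTER_CUBIC)
cv2.imwrite('pics/w6.png',cv2.resize(np.hstack([a,c])[:,:,::-1],(800,300)))
print([(v,W[v,256].round(0)) for v in range(180,300,8)])
E
```

```text
time_s: 11.2
eef_pos: [664.8, 170.3, -18.4]
orientation: [[0.001, 0.454, 0.891], [0.0, 0.891, -0.454], [-1.0, 0.001, 0.001]]
wrist_force: [0.0, -0.5, 3.7]
grip_width: 25.3
[(180, array([632., 187.,   0.])), (188, array([635., 185.,   1.])), (196, array([639., 184.,   1.])), (204, array([643., 182.,  -0.])), (212, array([645., 180.,   4.])), (220, array([645., 180.,  12.])), (228, array([645., 180.,  22.])), (236, array([645., 180.,  29.])), (244, array([647., 179.,  32.])), (252, array([650., 178.,  33.])), (260, array([654., 176.,  32.])), (268, array([657., 174.,  32.])), (276, array([660., 173.,  33.])), (284, array([663., 171.,  33.])), (292, array([667., 169.,  32.]))]
```

View pics/w6.png

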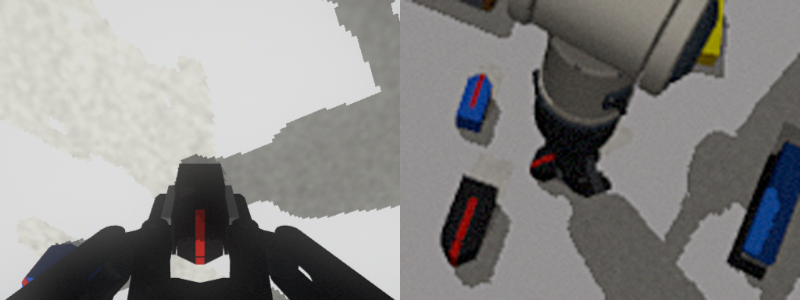

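The knob is gripped: the opening is 25.3 mm, and the back face at (645,180) puts the bore within 0.3 mm of the TCP. Now I'll lift it and carry it above the shaft.

```bash
python3 -m creep '[[0,0,3,0,1],[0,0,9,0,1],[0,0,15,0,1],[0,0,15,0,1],[-7.9,-38.2,15,0.95,1],[-7.9,-38.2,15,0.95,1],[-7.9,-38.2,15,0.95,1],[-7.9,-38.2,15,0.95,1],[-7.9,-38.2,15,0.95,1],[-7.9,-38.2,15,0.95,1],[-7.9,-38.2,15,0.95,1],[-7.9,-38.2,15,0.95,1],[-7.9,-38.2,15,0.95,1],[-7.9,-38.2,15,0.95,1],[-7.9,-38.2,12,0.95,1],[-7.9,-38.2,12,0.95,1],[-7.9,-38.2,12,0.95,1]]'
cat > v.py <<'E'
from h import *
import sys
a,W=snap('wrist');b,W2=snap('scene');t,_=snap('top')
o=env.observe();p=o['eef_pos'];print(p.round(1),o['q'].round(2),o['wrist_force'].round(1))
R=np.array(o['orientation']);y=R[:,1];print('jaw',np.degrees(np.arctan2(y[1],y[0])))
# knob in tool frame: points above the underside, near TCP
n=np.array([y[1],-y[0]]);D=W[...,:2]-p[:2];u=D@n;w=D@y[:2]
h=W[...,2]-p[2]
bk=(abs(w)<9)&(u<-10)&(u>-32)&(h>22)&(h<46);print('back face u',bk.sum(),np.median(u[bk]))
c=cv2.resize(b[110:200,180:300],(512,384),interpolation=cv2.INTER_CUBIC)
cv2.imwrite(f'pics/{sys.argv[1]}.png',cv2.resize(np.hstack([a,c])[:,:,::-1],(800,300)))
hsv=cv2.cvtColor(a,cv2.COLOR_RGB2HSV);H,S,V=[hsv[...,k].astype(int) for k in range(3)]
d=np.hypot(W[...,0]-585,W[...,1]+211.4)
wh=(V>110)&(S<50)&(d<38)&(abs(W[...,2]-67)<5);P=W[wh];print('dial',len(P),cv2.minEnclosingCircle(P[:,:2].astype(np.float32)) if len(P) else '')
E
python3 v.py w7
```

```text
time_s: 13.42
eef_pos: [585.7, -211.3, 101.7]
orientation: [[0.0, -0.461, 0.887], [-0.0, 0.887, 0.461], [-1.0, -0.0, 0.0]]
wrist_force: [-0.3, -0.8, 0.1]
grip_width: 25.3
[ 586.1 -211.8  102.6] [-0.4   0.16  1.35  0.    1.64 -2.45] [ 1.2 -0.1  0.1]
jaw 117.41864639869283
back face u 915 -21.857832621578382
dial 5583 ((584.9823608398438, -211.4290771484375), 37.98667526245117)
```

View pics/w7.png

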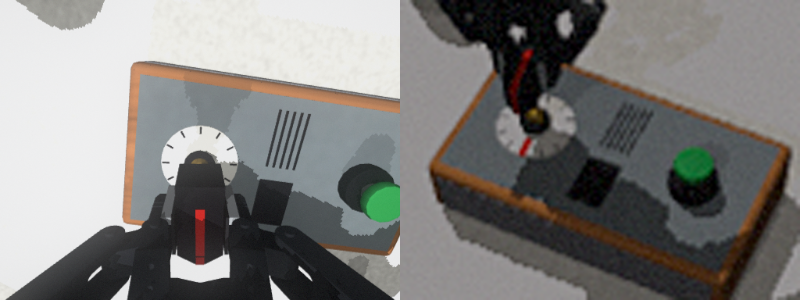

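The knob hangs over the shaft with its nose on the red-mark side and the jaws at 117.4°. I'll lower it slowly and check the force at the shaft's tip.

```bash
python3 -m creep '[[0,0,-1.5,0,1],[0,0,-2.8,0,1],[0,0,-3.2,0,1],[0,0,-3.4,0,1],[0,0,-3.6,0,1],[0,0,-3.8,0,1],[0,0,-3.9,0,1],[0,0,-3.9,0,1],[0,0,-3.9,0,1]]'
```

```text
time_s: 14.7
eef_pos: [585.4, -211.9, 62.1]
orientation: [[0.0, -0.46, 0.888], [-0.0, 0.888, 0.46], [-1.0, -0.0, 0.0]]
wrist_force: [0.5, -0.4, -0.8]
grip_width: 25.0
```

The underside is now about 5 mm below the shaft's tip with no force, so the knob has gone on. I'll continue onto the collar.

```bash
python3 -m creep '[[0,0,-0.3,0,1],[0,0,-0.5,0,1],[0,0,-0.7,0,1],[0,0,-0.8,0,1],[0,0,-0.8,0,1],[0,0,-0.8,0,1]]'
```

```text
time_s: 15.45
eef_pos: [585.4, -211.9, 54.7]
orientation: [[0.0, -0.46, 0.888], [-0.0, 0.888, 0.46], [-1.0, -0.0, 0.0]]
wrist_force: [-1.8, 1.0, 5.6]
grip_width: 25.0
```

```bash
python3 -m creep '[[0,0,-0.2,0,1],[0,0,-0.4,0,1],[0,0,-0.6,0,1],[0,0,-0.6,0,1],[0,0,-0.6,0,1],[0,0,-0.6,0,1]]'
python3 - <<'E'
from h import *
exec(open('v.py').read().replace('sys.argv[1]',"'w8'"))
m=(h>40)&(h<60)&(abs(w)<8)&(u>-18)&(u<0);print('knob top z',m.sum(),np.median(W[m][:,2]))
E
```

```text
time_s: 16.2
eef_pos: [585.7, -212.0, 51.5]
orientation: [[0.002, -0.46, 0.888], [-0.001, 0.888, 0.46], [-1.0, -0.002, 0.001]]
wrist_force: [-7.8, 2.9, 15.2]
grip_width: 24.9
[ 585.7 -212.    51.5] [-0.4   0.17  1.42 -0.    1.55 -2.45] [-6.1  2.4 16.4]
jaw 117.401308867158
back face u 917 -21.855562576197052
dial 6020 ((584.9749145507812, -211.418212890625), 37.97896194458008)
knob top z 1482 102.21136248535348
```

View pics/w8.png

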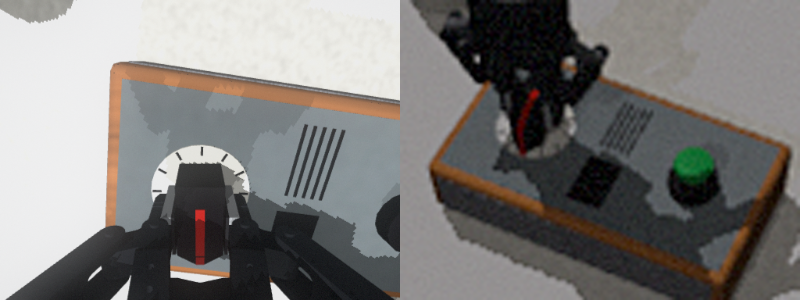

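The knob top is at 102.2 mm, so its underside is at about 70 with 16 N on it. I'll press a little more to confirm it's on the stop.

```bash
python3 -m creep '[[0,0,-0.1,0,1],[0,0,-0.2,0,1],[0,0,-0.2,0,1],[0,0,-0.2,0,1]]'
python3 - <<'E'
from h import *
i,W=snap('wrist')
exec(open('v.py').read().replace('sys.argv[1]',"'w9'"))
m=(h>40)&(h<60)&(abs(w)<8)&(u>-18)&(u<0);print('knob top z',np.median(W[m][:,2]))
np.savez('top.npz',i=t,W=_)
E
python3 m.py | egrep 'green|notes|blue|big '
```

```text
time_s: 16.85
eef_pos: [585.8, -212.0, 51.4]
orientation: [[0.003, -0.46, 0.888], [-0.001, 0.888, 0.46], [-1.0, -0.003, 0.002]]
wrist_force: [-10.1, 4.0, 23.1]
grip_width: 25.2
[ 585.8 -212.    51.4] [-0.4   0.17  1.42 -0.    1.55 -2.45] [-11.    4.2  23.2]
jaw 117.40285554670307
back face u 907 -21.89931658601117
dial 6056 ((584.9890747070312, -211.41268920898438), 37.985050201416016)
knob top z 102.1974103154921
green 92 mean [539.5 -74.1  98.1] rect [541.2 -74.8] 32 31 88.8 zmax 103.1m.py:6: RuntimeWarning: Mean of empty slice.
  c,(w,h),a=cv2.minAreaRect(P[:,:2].astype(np.float32)); print(n,len(P),'mean',P.mean(0).round(1),'rect',np.round(c,1),round(w),round(h),round(a,1),'zmax',P[:,2].max().round(1)); return P
  ret = um.true_divide(
Traceback (most recent call last):
  File "m.py", line 12, in <module>
    rep('knob',Z>12,(178,168,200,192))
    ~~~^^^^^^^^^^^^^^^^^^^^^^^^^^^^^^^
  File "m.py", line 6, in rep
    c,(w,h),a=cv2.minAreaRect(P[:,:2].astype(np.float32)); print(n,len(P),'mean',P.mean(0).round(1),'rect',np.round(c,1),round(w),round(h),round(a,1),'zmax',P[:,2].max().round(1)); return P
                                                                                                                                                             ~~~~~~~~~~^^
ValueError: zero-size array to reduction operation maximum which has no identity
```

The force rose from 16 to 23 N and the knob didn't move, so it's on the hard stop. The plunger is up. (The script error came from its search for the knob at the old spot, which is now empty.) Handing in.

```bash
python3 -c "
from bench import env
print(env.finish_job())"
```

```text
the job is handed in; nothing more can be done
None
```

The job is done and handed in at about 17 s of the 53 s allowed; no verdict was reported.

- **Plunger:** I pushed it down to its stop, with the head at 89.8 mm under 18 N. It sprang back to about 100 mm when released.
- **Knob:** I picked up the small black knob, turned it to the flat at 27.4° and pushed it onto the shaft. It met no resistance at the shaft's tip, then about 5.6 N from the collar spring.
- **Finish:** The fingers are still gripping and pressing the knob. Its top is at 102.2 mm, so its underside is at about 70 mm. Raising the push from 16 to 23 N moved it no further, so it is on its stop.

**What disagreed:**
- The real fingertips were about 24 mm (shut) to 38 mm (open) above the reported TCP. My first plunger press therefore stopped short, and I felt for contact instead.
- My final script crashed while looking for the knob at its old, now empty, spot. The notes, stapler, mug and spare knobs were therefore not re-measured. The arm always passed well above them, and no unexpected force showed.

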